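Clear the assembly board, lay the cleats and scan the job

ROBOT

A 7-joint arm with a two-finger parallel gripper is mounted at the origin on the work surface. World frame = base frame: x ahead of the robot, y to its left, z up, the work surface at z = 0. Lengths are in m, angles in rad, forces in N, time in s.
With the tool pointing down it reaches from about 0.35 to 0.9 m from the base axis. Payload 8.1 kg.
Tool frame: the origin (TCP) lies at the centre of the arm's flange, where the gripper is bolted on; the fingertips stand 178 mm ahead of it and the grasp point (between the pads) lies 159 mm ahead of it; z points along the fingers, y is the line along which they close (so a half turn about z gives the same grasp; the last joint's range is limited). The gripper opens to 92 mm and grips with 3 to 60 N. Pads are 19 mm wide; open, the fingers measure 130 mm over their backs; the gripper's body (75 mm by 190 mm) begins 47 mm behind the grasp point.
Start: joints at [-1.397, 0.434, 0.025, 1.573, -0.012, 1.134, -0.075], TCP at [0.171, 0.601, 0.405] pointing down, gripper open.
Joint ranges: [-2.62, 2.62], [-0.44, 2.09], [-1.27, 1.32], [0.08, 2.57], [-1.32, 4.46], [0.12, 2], [-2.74, 2.74]. Speed limits (rad/s): [2.22, 2.22, 3.01, 3.01, 3.14, 3.14, 3.14].

INTERFACE

Orientations are given as a rotation vector (axis times angle).
In Python, from cell import arm gives the robot as it stands. The module is installed in compiled form; this text tells all that it offers.
- The arm moves only by the shell command python3 -m inch 'ROWS' [FORCE]. ROWS is text: rows parted by semicolons, each of 5 numbers parted by spaces: the shift along the tool's x, y, z in m, then the turn about the tool's z in rad, then the finger opening in m, from 0 to 0.0918. In form: x y z roll fingers; .... A call has 1 to 5 rows; each row is the pose to reach, as a shift and turn from the pose commanded when the call began, along the tool's axes at that moment; what a row does not reach only later rows make up. A row lasts 1/10 s, in which the tool goes at most 50 mm and 8.59 degrees, less where a joint would pass 70% of its speed; a pose out of reach is approached as far as the arm can. A call with a gripper value outside its range is refused whole. The fingers move at their own pace and stop on an object; FORCE is the grip in N (left out, the last holds). Time passes only in rows, so rows that repeat a pose let the fingers close. It gives the time, the measured TCP pose, the force, the opening and the grip force at its end, in the units of the state.
- arm.observe(): the state, without advancing time (a new reading comes with each control period).
- arm.get_image(name): name is "side" or "top"; returns the picture (384x512x3 uint8, red, green, blue); there is no depth.
- arm.get_calibration(name): a dict with "intrinsics" (3x3 intrinsics, pixels), "pose" (4x4, takes a point from camera to world coordinates). Camera axes: x right, y up, looking along -z (the intrinsics and any distortion apply to the point x, -y, -z); pixel columns grow to the right and rows downward; lengths in m; the calibration is good to about 2 mm. A picture is of the moment at which its call begins. get_calibration takes no time and is no camera call.
- arm.sign_off(): hands the job in; it is judged then, once.
Trained networks look in the newest picture that a camera, given by its name, has taken for a name from the list of things; names that differ only in an ending like _2 or _b are one class to them, and where a whole thing is asked for, a point or a joint stands for the part that bears it (a point fixed in the world has none). Each returns a list of dicts, best first, with "conf" (0 to 1); they miss things now and then, are a little off and sometimes report something else, mostly with a low value. They report only what shows in the picture. A call takes as long as a camera call. They do not tell look-alikes from the thing itself.
- arm.look_for(camera, query): "point" ([row, column] in pixels, amid what is visible of it).
- arm.silhouettes(camera, query): "region" (384x512 bool, what is visible of it) and "point" ([row, column] in pixels, amid what is visible of it).
- arm.place_of(camera, query): "point" ([row, column] in pixels: a listed point, or the origin of a listed thing).
The state is a dict: "clock": time; "joints": joint angles; "dq": joint speeds; "joint_efforts": joint torques, N m; "position": TCP position; "ee_rot": TCP orientation; "force": force on the tool from outside, world axes, zero at the start; "ft_torque": the same for the moment, N m; "width": opening from 0.0 (shut) to 1.0 (fully open); "gripper_force": force on a finger pad.
Only numpy, scipy, OpenCV 4.12 (cv2) and the standard library are available. Lean on these libraries where they do the work, as an engineer would, in place of code of your own. Each camera call takes 0.05 s, during which the arm holds its last target. There are 200 camera calls.

TASK

Wipe all the loose offcut chips off the assembly board into the blue catch trough with the scraper block, not with the fingers, and put the scraper back upright in its black cradle. Then lay the two white-primed wooden cleats flat on the board, one along each red outline, and finally book the job by squeezing the scanner's red trigger fully home for half a second and letting it spring back. Leave the other things on the bench alone.

Things in the scene. Friction and masses are not known exactly. Their poses are not given: they have to be found in the camera images.
- board: Fixed plywood board with a blue catch trough on its +y end. Origin: on the bench under the middle of the clear area; y towards the trough, z up. Top 50 mm above the bench; clear area x +-130, y +-150 mm. Fences 12 mm above the top, 20 mm wide along both x sides, 30 mm wide at the back (inner faces x = +-130, y = -150); the edge y = +150 is open, over the trough.
- trough (a point): Middle of the catch trough's inner floor, 6 mm above the bench, at (0, 215, 6) mm in the board's frame. Trough inside: x -144..144, y 150..280 mm; outer walls 6 mm thick, top 70 mm above the bench.
- scraper: Loose scraper block, 0.35 kg: steel-soled wooden base 104 (x) x 46 (y) x 32 (z) mm with a red upright grip 64 (x) x 26 (y) mm on its middle from 32 to 87 mm high. Origin: centre of its underside. x is the long axis, z up; both ways round are alike.
- cradle: Fixed black open tray where the scraper stands at the start and must be returned. Outside 134 (x) x 76 (y) x 24 (z) mm, walls and floor 6 mm. Origin: centre of its underside; the scraper stands with its long axis along the cradle's x, its underside 6 mm above this origin. Cradle and scanner may swap sides.
- scanner: Fixed yellow label scanner lying on its side on a 12 mm base plate. Its grey grip lies level along its x (free end -x), the nose looks along +y at a job card. Origin: on the bench under the grip point. Grip x -55..55, y -27..+3, z 56..84 mm; a foot holds it up at x -54..-36. Body x 55..105, y -45..65, top z = 92; card at y = 88, top z = 102 mm (x 45..115).
- grip (a point): Point between the backs of grip and trigger where they are squeezed together, at (0, 0, 70) mm in the scanner's frame. Squeeze along the scanner's y: back of the grip at y = -27 mm, outer face of the trigger at y = +29 mm released, about +15 mm fully squeezed; straddle both from above.
- trigger_pad (a point): Point on the outer face of the red trigger opposite the grip point (z 59..81 mm, the trigger bar runs x -31..48 mm in the scanner's frame).
- trigger (a joint): Hinge of the red sprung trigger (upright hinge axis at x = 45, y = 24 mm in the scanner's frame). 0 = released, grows as it is squeezed towards the grip, stop at 0.30 rad; full squeeze takes about 10 N at the pad, and it springs back by itself.
- outline_a (a point): Centre of one red painted outline (150 x 52 mm, long side along the board's y) on the board top, at (-60, -20, 50) mm in the board's frame.
- outline_b (a point): Centre of the other red outline, at (60, -20, 50) mm in the board's frame.
- cleat_a: Loose white-primed wooden cleat, plain bar 130 (x) x 32 (y) x 30 (z) mm, 0.09 kg, lying on the bench. Origin: centre of its underside; x is its long axis. Both cleats are alike.
- cleat_b: Loose white-primed wooden cleat, plain bar 130 (x) x 32 (y) x 30 (z) mm, 0.09 kg, lying on the bench. Origin: centre of its underside; x is its long axis. Both cleats are alike.
- chip0: Loose offcut chip (dark wood or reddish), 60 (x) x 22 (y) x 12 (z) mm, 20 g, flat on the board at the start; origin: centre of its underside. May be absent (then None).
- chip1: Loose offcut chip (dark wood or reddish), 60 (x) x 22 (y) x 12 (z) mm, 20 g, flat on the board at the start; origin: centre of its underside. May be absent (then None).
- chip2: Loose offcut chip (dark wood or reddish), 60 (x) x 22 (y) x 12 (z) mm, 20 g, flat on the board at the start; origin: centre of its underside. May be absent (then None).
- chip3: Loose offcut chip (dark wood or reddish), 60 (x) x 22 (y) x 12 (z) mm, 20 g, flat on the board at the start; origin: centre of its underside. May be absent (then None).
- chip4: Loose offcut chip (dark wood or reddish), 60 (x) x 22 (y) x 12 (z) mm, 20 g, flat on the board at the start; origin: centre of its underside. May be absent (then None).
- chip5: Loose offcut chip (dark wood or reddish), 60 (x) x 22 (y) x 12 (z) mm, 20 g, flat on the board at the start; origin: centre of its underside. May be absent (then None).
- glue: Bystander: glue bottle, 60 mm dia, 130 mm high; origin at its underside or middle. Leave it alone.
- mug: Bystander: blue mug, 80 mm dia, 90 mm high; origin at its underside or middle. Leave it alone.
- driver: Bystander: screwdriver lying flat; origin at its underside or middle. Leave it alone.
- tape_measure: Bystander: yellow tape measure, 70 x 35 x 60 mm; origin at its underside or middle. Leave it alone.
- wax_tin: Bystander: wax tin, 90 mm dia, 60 mm high; origin at its underside or middle. Leave it alone.
There are look-alikes about, which are no part of the job. Leave any green, turquoise or yellow look-alike of the chip4 alone.

How it is judged:
By the outcome, as a careful person would: the job done as asked, in the order asked, and still so for the second after the job is handed in, with the robot touching nothing.
Of chip0, chip1, chip2, chip3, chip4, chip5 only 4 to 6 are there at a start; the rules pass over those that are not, and their reading is None.
At some moment in a run one of chip0, chip1, chip2, cleat_a, cleat_b may be knocked a few centimetres aside while the robot is not near it.
Once in a run the grip may slacken for a moment while it holds something.
It also fails if it takes over 184 s, if anything falls off the work surface, if the arm or the gripper's body presses on something with over 40 N, if the wrist force passes 120 N, or if a joint passes its speed limit or range.

## Working session

There is one attempt and no reset: what is moved stays moved. The work goes in short steps, Python scripts to look and compute and a shell command to move; the robot and the scene stay as the last step left them, time stands still between calls to the robot, and variables do not carry over. Pictures are saved under pics/ and viewed, at most 14 in all, crops included, and the job is handed in when it is done.

```bash
mkdir -p pics; ls
python3 - <<'E'
from cell import arm
import cv2,numpy as np
for n in ("top","side"):
    im=arm.get_image(n); cv2.imwrite(f"pics/{n}0.png",im[:,:,::-1])
    c=arm.get_calibration(n); print(n,c["intrinsics"],c["pose"],c.keys())
s=arm.observe();print(s)
E
```

```text
pics
top [[461.94329001   0.         261.44218301]
 [  0.         461.94329001 189.08406866]
 [  0.           0.           1.        ]] [[ 0.02147311  0.99571366 -0.08996233  0.39373626]
 [-0.99958195  0.01963947 -0.02121816 -0.00756544]
 [-0.0193604   0.09038034  0.99571912  1.52219306]
 [ 0.          0.          0.          1.        ]] dict_keys(['intrinsics', 'pose'])
side [[446.01396493   0.         247.25837957]
 [  0.         446.01396493 194.93745462]
 [  0.           0.           1.        ]] [[-0.9988912   0.02563937 -0.03948408  0.47408059]
 [-0.04480091 -0.77538843  0.62989337  1.1360671 ]
 [-0.01446543  0.63096387  0.77567735  1.44529223]
 [ 0.          0.          0.          1.        ]] dict_keys(['intrinsics', 'pose'])
{'clock': 0.1, 'joints': array([-1.39660092,  0.43515397,  0.02497353,  1.57395955, -0.01161323,
        1.1340074 , -0.0751028 ]), 'dq': array([-0.00034332, -0.00047775,  0.00159349, -0.00358747,  0.00152154,
        0.00119326,  0.00140278]), 'joint_efforts': array([ 3.27296926e-03, -6.69119883e+01,  9.87929218e-01, -3.15142822e+01,
       -6.05577766e-02,  3.75546212e-02,  5.21454513e-05]), 'position': array([0.1707693 , 0.60101769, 0.40404087]), 'ee_rot': array([-4.33512030e-01, -3.11146004e+00,  2.16922284e-03]), 'force': array([-0.26910954,  0.56419646,  0.22242964]), 'ft_torque': array([-0.01749882,  0.01685083,  0.05827549]), 'gripper_force': 0.0, 'width': 1.0033547832605865}
```

View pics/top0.png

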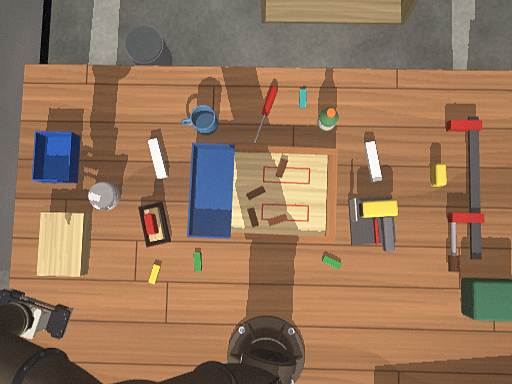

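View pics/side0.png

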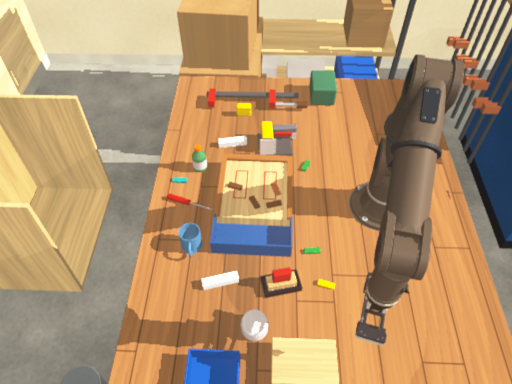

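The top view looks straight down, with image up = world +x and left = +y. It shows:
- board around (280,192) with the trough to its left
- four chips: (257,192), (253,217), (277,219), (282,165)
- cleats at (158,158) and (373,160)
- cradle with scraper at (154,224)
- scanner around (375,220)

The green, yellow and turquoise look-alikes all lie off the board. The side view agrees.

```bash
cat > h.py <<'E'
from cell import arm
import cv2,numpy as np
from scipy.optimize import minimize
from scipy.spatial.transform import Rotation as R
CAL={n:arm.get_calibration(n) for n in("top","side")}
def proj(n,P):
    c=CAL[n];T=np.linalg.inv(c["pose"]);p=np.asarray(P)@T[:3,:3].T+T[:3,3]
    p=p*[1,-1,-1];q=p@c["intrinsics"].T;return q[:,:2]/q[:,2:]   # (col,row)
def ray(n,rc,z):
    c=CAL[n];d=np.linalg.inv(c["intrinsics"])@[rc[1],rc[0],1];d=c["pose"][:3,:3]@(d*[1,-1,-1]);o=c["pose"][:3,3]
    return o+d*(z-o[2])/d[2]
def box(x0,x1,y0,y1,z0,z1): return np.array([[x,y,z] for x in(x0,x1) for y in(y0,y1) for z in(z0,z1)])/1000
def render(n,boxes,p,z0=0):
    m=np.zeros((384*4,512*4),np.uint8);c,s=np.cos(p[2]),np.sin(p[2])
    for b in boxes:
        w=b@np.array([[c,-s,0],[s,c,0],[0,0,1]]).T+[p[0],p[1],z0]
        h=cv2.convexHull(((proj(n,w)+.5)*4*16).astype(np.int32));cv2.fillConvexPoly(m,h,1,shift=4)
    return cv2.resize(m.astype(np.float32),(512,384),interpolation=cv2.INTER_AREA)
def fit(masks,boxes,p0,z0=0):
    def cost(p):
        k=0
        for n,m in masks.items():
            r=render(n,boxes,p,z0);k+=1-np.minimum(r,m).sum()/np.maximum(r,m).sum()
        return k/len(masks)
    best=None
    for dy in(0,.15,-.15):
        q=np.array(p0)+[0,0,dy]
        r=minimize(cost,q,method="Nelder-Mead",options=dict(initial_simplex=np.vstack([q,q+[.01,0,0],q+[0,.01,0],q+[0,0,.1]]),xatol=1e-4,fatol=1e-4))
        if best is None or r.fun<best.fun: best=r
    return best.x,best.fun
CLEAT=[box(-65,65,-16,16,0,30)]
BOARD=[box(-150,150,-180,150,0,56),box(-150,150,150,286,0,70)]
CRADLE=[box(-67,67,-38,38,0,24),box(-52,52,-23,23,6,38),box(-32,32,-13,13,38,93)]
SCRAPER=[box(-52,52,-23,23,0,32),box(-32,32,-13,13,32,87)]
CHIP=[box(-30,30,-11,11,0,12)]
def st():
    s=arm.observe();Rm=R.from_rotvec(s["ee_rot"]).as_matrix()
    print("t",round(s["clock"],2),"pos",s["position"].round(4),"x",Rm[:,0].round(3),"y",Rm[:,1].round(3),"z",Rm[:,2].round(3),"w",round(s["width"]*91.8,1),"F",s["force"].round(1),"g",round(float(s["gripper_force"]),1),"q",s["joints"].round(2))
    return s
def togo(goal,yawy=None):
    """goal TCP xyz; yawy: world angle wanted for tool y axis (mod pi). prints shift in tool axes"""
    s=st();Rm=R.from_rotvec(s["ee_rot"]).as_matrix();d=Rm.T@(np.array(goal)-s["position"])
    roll=0
    if yawy is not None:
        a=np.arctan2(Rm[1,1],Rm[0,1]);e=(yawy-a+np.pi/2)%np.pi-np.pi/2;roll=-e   # tool z down
    print("togo",d.round(4),"roll",round(roll,3));return d,roll
E
python3 - <<'E'
from h import *
for n in ("top","side"):
    arm.get_image(n)
M={}
for q in("board","cradle","scanner","cleat_a","scraper","chip0"):
    for n in("top","side"):
        M[q,n]=arm.silhouettes(n,q)
        print(q,n,[(round(d["conf"],2),np.round(d["point"]).astype(int).tolist(),int(d["region"].sum())) for d in M[q,n]][:9])
for q in("outline_a","trough","grip","trigger_pad","cradle","board"):
    z={"outline_a":.05,"trough":.006,"grip":.07,"trigger_pad":.07}.get(q,0)
    for n in("top","side"):
        print(q,n,[(round(d["conf"],2),ray(n,d["point"],z)[:2].round(4).tolist()) for d in arm.place_of(n,q)][:4])
import pickle;pickle.dump(M,open("M.pkl","wb"))
def g(q,n,i=0): return M[q,n][i]["region"].astype(np.float32)
print("board",fit({n:g("board",n) for n in CAL},BOARD,[*ray("top",(192,262),.05)[:2],0]))
E
```

```text
board top [(0.71, [195, 262], 13510)]
board side [(0.64, [208, 251], 7493)]
cradle top [(0.18, [166, 280], 88)]
cradle side [(0.78, [288, 281], 300), (0.71, [184, 234], 72)]
scanner top [(0.83, [220, 375], 2213)]
scanner side [(0.65, [137, 277], 1160), (0.52, [208, 253], 7160)]
cleat_a top [(0.98, [161, 375], 475), (0.82, [161, 158], 391)]
cleat_a side [(0.64, [280, 220], 426), (0.58, [140, 234], 245)]
scraper top [(0.32, [193, 265], 13424), (0.31, [192, 255], 136)]
scraper side [(0.61, [281, 281], 503)]
chip0 top [(0.65, [263, 197], 130), (0.62, [221, 276], 137), (0.61, [190, 256], 126), (0.56, [260, 331], 124), (0.42, [99, 305], 113), (0.42, [273, 156], 128)]
chip0 side [(0.62, [190, 274], 77), (0.57, [207, 274], 88), (0.56, [183, 177], 68), (0.51, [166, 305], 61), (0.44, [184, 235], 92), (0.42, [250, 310], 108)]
outline_a top [(0.88, [0.457, -0.0556]), (0.69, [0.5687, -0.0505])]
outline_a side [(0.93, [0.5718, -0.0466]), (0.79, [0.446, -0.0561]), (0.38, [0.3984, -0.3402]), (0.34, [0.5085, 0.5711])]
trough top [(0.97, [0.5209, 0.1816]), (0.51, [0.3981, -0.373])]
trough side [(0.76, [0.5299, 0.1804])]
grip top [(0.77, [0.3857, -0.3519]), (0.24, [0.606, -0.0363])]
grip side [(0.86, [0.3993, -0.3593]), (0.37, [0.4539, -0.0266])]
trigger_pad top [(0.59, [0.3904, -0.3538]), (0.59, [0.628, -0.3256]), (0.41, [0.3922, -0.3247]), (0.16, [0.4579, -0.0511])]
trigger_pad side [(0.65, [0.5129, 0.0659]), (0.57, [0.4057, -0.3188])]
cradle top [(0.82, [0.4144, 0.3631]), (0.57, [0.6168, -0.032])]
cradle side [(0.63, [0.4167, 0.374])]
board top [(0.96, [0.5181, -0.0341])]
board side []
board (array([ 0.5153869 , -0.03374107, -0.01717655]), np.float64(0.05870923399925232))
```

Run:
```python
from h import *
import pickle
M=pickle.load(open("M.pkl","rb"))
im=cv2.imread("pics/top0.png");sd=cv2.imread("pics/side0.png")
# red outlines
hsv=cv2.cvtColor(im,cv2.COLOR_BGR2HSV)
b,g,r=[im[:,:,i].astype(float) for i in range(3)]
red=((r-g>90)&(r-b>80)); red[:160]=0;red[225:]=0;red[:,:255]=0;red[:,320:]=0
dt=cv2.distanceTransform((~red).astype(np.uint8),cv2.DIST_L2,5)
pts=np.array([[sx*60+dx,-20+dy,50] for sx in(-1,1) for dx,dy in [(x,y) for x in(-25,25) for y in np.linspace(-74,74,40)]+[(x,y) for y in(-74,74) for x in np.linspace(-25,25,14)]])/1000
def tr(p,P):
    c,s=np.cos(p[2]),np.sin(p[2]);return P@np.array([[c,-s,0],[s,c,0],[0,0,1]]).T+[p[0],p[1],0]
def cost(p):
    q=proj("top",tr(p,pts)).astype(np.float32)
    return np.minimum(cv2.remap(dt,q[:,0][None],q[:,1][None],cv2.INTER_LINEAR),4).mean()
p0=np.array([.5154,-.0337,-.017])
R_=minimize(cost,p0,method="Nelder-Mead",options=dict(initial_simplex=np.vstack([p0,p0+[.01,0,0],p0+[0,.01,0],p0+[0,0,.05]])))
bp=R_.x;print("board",bp,R_.fun)
def white(img,lo=150):
    m=(img.min(2)>lo)&(img.max(2).astype(int)-img.min(2)<45);return m
res={}
for nm,(rc1,rc2) in dict(L=((158,158),(280,220)),R=((160,373),(140,232))).items():
    mk={}
    for n,img,rc in(("top",im,rc1),("side",sd,rc2)):
        lab=cv2.connectedComponents(white(img).astype(np.uint8))[1];w=lab==lab[rc];mk[n]=w.astype(np.float32);print(nm,n,w.sum())
    p=[*ray("top",rc1,.015)[:2],.2 if nm=="L" else .1]
    res[nm]=fit(mk,CLEAT,p);print(nm,res[nm])
print(len(M["scraper","side"]))
mk={}
for n,img,win in(("top",im,(198,250,134,174)),("side",sd,(260,300,255,306))):
    v=np.zeros((384,512),np.float32);a,b_,c,d=win
    sub=img[a:b_,c:d].astype(int)
    m=(sub.max(2)<70).astype(np.uint8)
    cn=max(cv2.findContours(m,cv2.RETR_EXTERNAL,cv2.CHAIN_APPROX_NONE)[0],key=cv2.contourArea)
    h=cv2.convexHull(cn);cv2.fillConvexPoly(v,h+[[[c,a]]],1);mk[n]=v;print(n,v.sum())
cp=fit({"top":mk["top"],"side":mk["side"]},[CRADLE[0]],[.414,.365,1.75-np.pi/2+0.0+np.pi/2-1.6]);print("cradle",cp)
cp2=fit({"top":mk["top"]},[CRADLE[0]],cp[0]);print(cp2)
SC=[box(-55,55,-27,29,0,84),box(55,105,-45,65,0,92)]
vis=cv2.resize(im,None,fx=4,fy=4,interpolation=cv2.INTER_CUBIC)
def draw(boxes,p,col):
    for b in boxes:
        q=((proj("top",tr(p,b))+.5)*4).astype(int)
        for i in range(8):
            for j in range(i):
                if bin(i^j).count("1")==1: cv2.line(vis,tuple(map(int,q[i])),tuple(map(int,q[j])),col,1)
draw(CLEAT,res["L"][0],(0,255,0));draw(CLEAT,res["R"][0],(0,255,0));draw(CRADLE,cp[0],(255,0,255))
draw([box(-130,130,-150,150,50,50),box(-150,150,-180,286,0,62)],bp,(255,255,0))
v=np.vstack([np.hstack([vis[520:1000,540:760],vis[520:1000,760:1340]])])
cv2.imwrite("pics/board1.png",v[:600,:800])
cv2.imwrite("pics/sc1.png",cv2.resize(im[135:255,335:415],None,fx=5,fy=5,interpolation=cv2.INTER_CUBIC))
```

```text
board [ 0.51474478 -0.03299518 -0.01407511] 1.4471356868743896
L top 384
L side 432
L (array([0.62735747, 0.37013794, 0.29008649]), np.float64(0.15212661027908325))
R top 386
R side 257
R (array([ 0.63088271, -0.34231365,  0.19349909]), np.float64(0.16436141729354858))
1
top 1045.0
side 53.0
cradle (array([0.40983804, 0.37392075, 0.24755868]), np.float64(0.4867912232875824))
(array([0.40983804, 0.37392075, 0.24755868]), np.float64(0.03404158353805542))
```

View pics/board1.png

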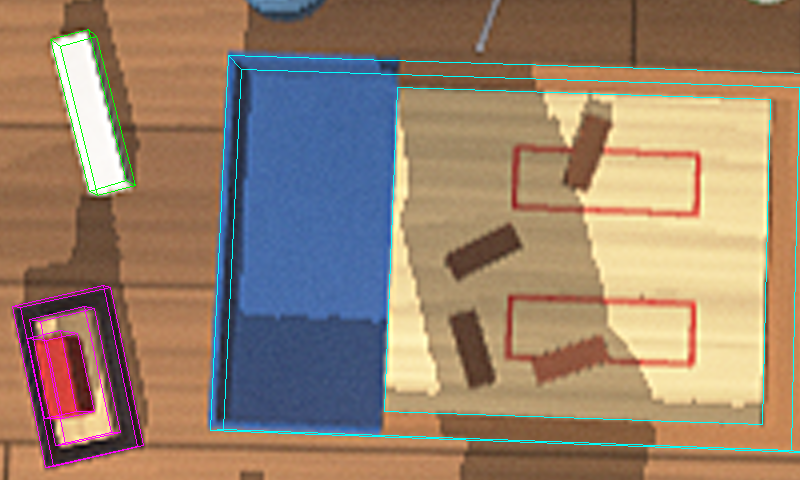

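View pics/sc1.png

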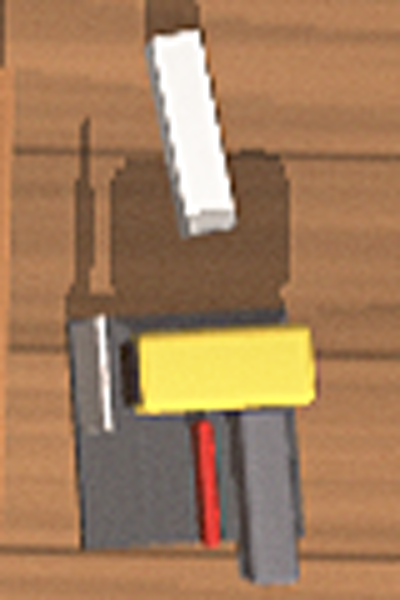

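The overlays sit well on the board outline, the left cleat and the cradle. In the second crop the scanner has its body up (+x), its nose and card to the left (+y), and the trigger left of the grip.

Run:
```python
from h import *
im=cv2.imread("pics/top0.png");sd=cv2.imread("pics/side0.png")
def col(img,f,win):
    b,g,r=[img[:,:,i].astype(int) for i in range(3)];m=f(r,g,b);k=np.zeros_like(m);a,b_,c,d=win;k[a:b_,c:d]=1;return (m&k).astype(np.float32)
red=lambda r,g,b:(r-g>60)&(r-b>60)
reds=lambda r,g,b:(r-g>110)&(r-b>110)
yel=lambda r,g,b:(r-b>90)&(abs(r-g)<60)
mk={"top":col(im,reds,(200,250,140,170)),"side":col(sd,reds,(262,290,268,298))}
print([m.sum() for m in mk.values()])
G=[box(-32,32,-13,13,32,87)]
print("scraper",fit(mk,G,[.41,.374,.2476],.006))
print("scraper top",fit({"top":mk["top"]},G,[.41,.374,.2476],.006))
yt={"top":col(im,yel,(195,222,355,402))};print(yt["top"].sum())
print("scanner",fit(yt,[box(55,105,-45,65,50,92)],[.39,-.355,.04]))
for n,rc in [("top",(215,390)),("top",(222,376)),("top",(234,377)),("top",(208,376)),("top",(249,392))]: print(rc,ray(n,rc,.084)[:2].round(4))
togo([.41,.374,.404],.2476+np.pi/2)
```

```text
[np.float32(149.0), np.float32(224.0)]
scraper (array([0.40911999, 0.36984413, 0.21922495]), np.float64(0.33505672216415405))
scraper top (array([0.40762643, 0.37688825, 0.04031948]), np.float64(0.4463539123535156))
582.0
scanner (array([ 0.3924703 , -0.36506258,  0.08555644]), np.float64(0.1594637632369995))
(215, 390) [ 0.451  -0.3764]
(222, 376) [ 0.4285 -0.3333]
(234, 377) [ 0.3916 -0.3363]
(208, 376) [ 0.4718 -0.3333]
(249, 392) [ 0.3467 -0.3822]
t 1.4 pos [0.1709 0.6012 0.4047] x [-0.962  0.273 -0.   ] y [0.273 0.962 0.   ] z [ 0.  0. -1.] w 91.9 F [ 0.2 -0.5 -0.3] g 0.0 q [-1.4   0.43  0.03  1.57 -0.01  1.13 -0.08]
togo [-0.2922 -0.1532  0.0007] roll -0.525
```

```bash
python3 -m inch '-0.04 -0.021 0 -0.12 0.09; -0.08 -0.042 0 -0.24 0.09; -0.12 -0.063 0 -0.36 0.09; -0.16 -0.084 0 -0.48 0.09; -0.2 -0.105 0 -0.518 0.09' 40
python3 - <<'E'
from h import *
togo([.4095,.372,.404],.24+np.pi/2)
E
```

```text
clock: 1.9
position: [0.3357, 0.4441, 0.4049]
ee_rot: [-0.385, 3.118, 0.001]
force: [0.5, 0.5, -0.7]
width: 0.982
gripper_force: 0.0
t 1.9 pos [0.3357 0.4441 0.4049] x [-0.97  -0.243 -0.   ] y [-0.243  0.97   0.   ] z [ 0.  0. -1.] w 90.2 F [ 0.5  0.5 -0.7] g 0.0 q [-1.    0.33 -0.03  1.74  0.01  1.08  0.79]
togo [-0.0541 -0.0879  0.0009] roll 0.006
```

```bash
python3 -m inch '-0.027 -0.044 0 0 0.09; -0.054 -0.088 0 0.006 0.09; -0.054 -0.088 0.05 0.006 0.09; -0.054 -0.088 0.10 0.006 0.09; -0.054 -0.088 0.14 0.006 0.09' 40; python3 -m inch '0 0 0.04 0 0.09; 0 0 0.04 0 0.09; 0 0 0.04 0 0.0; 0 0 0.04 0 0.0; 0 0 0.04 0 0.0'; python3 -m inch '0 0 0 0 0; 0 0 0 0 0; 0 0 -0.01 0 0; 0 0 -0.05 0 0; 0 0 -0.06 0 0'
python3 - <<'E'
from h import *
st()
im=arm.get_image("top");sd=arm.get_image("side")
cv2.imwrite("pics/g1.png",np.hstack([cv2.resize(sd[230:330,230:330],(500,500)),cv2.resize(im[180:260,120:180],(300,500))])[:,:,::-1])
E
```

```text
clock: 2.4
position: [0.4081, 0.3721, 0.2629]
ee_rot: [0.366, -3.12, 0.0]
force: [-0.0, 0.3, -0.1]
width: 0.986
gripper_force: 0.0
clock: 2.9
position: [0.4086, 0.3737, 0.227]
ee_rot: [-0.368, 3.117, 0.004]
force: [1.3, 0.1, 1.1]
width: 0.769
gripper_force: 0.0
clock: 3.4
position: [0.4088, 0.3737, 0.2886]
ee_rot: [-0.368, 3.116, 0.005]
force: [1.1, 1.1, 0.1]
width: 0.332
gripper_force: 0.0
t 3.4 pos [0.4088 0.3737 0.2886] x [-0.973 -0.233 -0.004] y [-0.233  0.973  0.003] z [ 0.003  0.004 -1.   ] w 30.5 F [1.1 1.1 0.1] g 0.0 q [-0.84  0.44  0.    1.89 -0.    0.81  0.97]
```

View pics/g1.png

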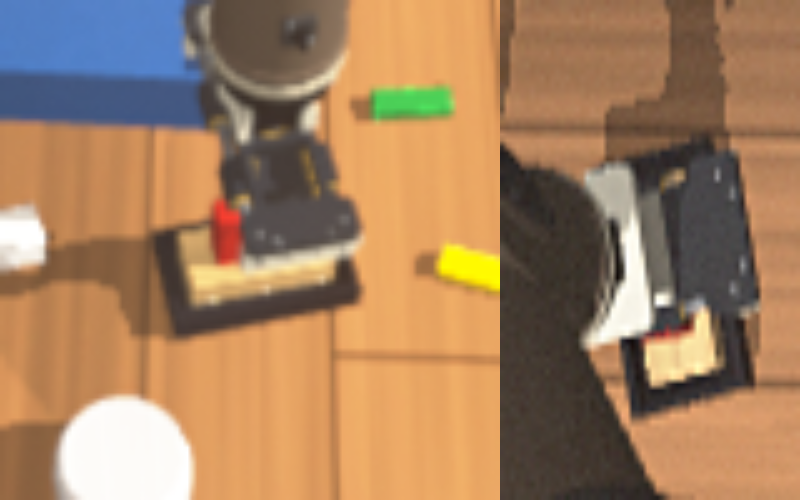

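The fingers had not finished closing (30 mm), so the lift was too early; the scraper is still in its cradle. I'll open, descend again and give them about 1 s to close.

```bash
python3 -m inch '0 0 0 0 0.065; 0 0 0 0 0.065; 0 0 0 0 0.065; 0 0 0 0 0.065; 0 0 0 0 0.065'; python3 -m inch '0 0 0.03 0 0.065; 0 0 0.06 0 0.065; 0 0 0.06 0 0.065; 0 0 0.06 0 0; 0 0 0.06 0 0' 40;python3 -m inch '0 0 0 0 0; 0 0 0 0 0; 0 0 0 0 0; 0 0 0 0 0; 0 0 0 0 0'
python3 - <<'E'
from h import *
st()
E
```

```text
clock: 4.0
position: [0.4079, 0.3729, 0.2842]
ee_rot: [0.368, -3.119, 0.001]
force: [-0.5, 0.6, 0.4]
width: 0.635
gripper_force: 0.0
clock: 4.5
position: [0.4084, 0.3734, 0.226]
ee_rot: [-0.368, 3.119, 0.002]
force: [0.8, 0.9, -0.1]
width: 0.582
gripper_force: 0.0
clock: 5.0
position: [0.4082, 0.3727, 0.2252]
ee_rot: [-0.368, 3.12, -0.0]
force: [-0.7, -2.4, 6.3]
width: 0.282
gripper_force: 40.0
t 5.0 pos [0.4082 0.3727 0.2252] x [-0.973 -0.233 -0.   ] y [-0.233  0.973 -0.   ] z [ 0. -0. -1.] w 25.9 F [-0.7 -2.4  6.3] g 40.0 q [-0.84  0.53  0.    1.94 -0.    0.67  0.97]
```

```bash
cat >> h.py <<'E'
BP=np.array([.5147,-.0330,-.0141])
def Bw(x,y,z): c,s=np.cos(BP[2]),np.sin(BP[2]);return [BP[0]+c*x-s*y,BP[1]+s*x+c*y,z]
E
python3 -m inch '0 0 -0.04 0 0; 0 0 -0.08 0 0; 0 0 -0.12 0 0; 0 0 -0.14 0 0; 0 0 -0.14 0 0'
python3 - <<'E'
from h import *
s=togo(Bw(.074,-.115,.365),np.pi/2+BP[2])
E
```

```text
clock: 5.5
position: [0.4084, 0.3736, 0.3676]
ee_rot: [-0.368, 3.116, 0.006]
force: [-0.8, -0.0, -3.2]
width: 0.28
gripper_force: 40.0
t 5.5 pos [0.4084 0.3736 0.3676] x [-0.972 -0.233 -0.004] y [-0.233  0.972  0.003] z [ 0.004  0.004 -1.   ] w 25.7 F [-0.8 -0.  -3.2] g 40.0 q [-0.84  0.35  0.01  1.8  -0.    0.98  0.97]
togo [-0.052  -0.5499  0.001 ] roll 0.249
```

```bash
python3 -m inch '-0.004 -0.037 0 0 0; -0.008 -0.074 0 0 0; -0.012 -0.111 0 0 0; -0.016 -0.148 0 0 0; -0.0175 -0.185 0 0 0';python3 -m inch '-0.004 -0.037 0 0 0; -0.008 -0.074 0 0 0; -0.012 -0.111 0 0 0; -0.016 -0.148 0 0 0; -0.0175 -0.185 0 0 0';python3 -m inch '-0.004 -0.04 0 0.05 0; -0.008 -0.08 0 0.1 0; -0.012 -0.12 0 0.15 0; -0.016 -0.16 0 0.2 0; -0.017 -0.18 0 0.249 0'
python3 - <<'E'
from h import *
im=arm.get_image("top");sd=arm.get_image("side")
s=togo(Bw(.074,-.115,.2705),np.pi/2+BP[2])
E
```

```text
clock: 6.0
position: [0.4679, 0.1955, 0.3629]
ee_rot: [0.368, -3.118, 0.002]
force: [0.8, -0.4, -2.8]
width: 0.282
gripper_force: 40.0
clock: 6.5
position: [0.5281, 0.0199, 0.3629]
ee_rot: [0.369, -3.117, 0.0]
force: [-0.1, 0.1, -3.2]
width: 0.28
gripper_force: 40.0
clock: 7.0
position: [0.5865, -0.1537, 0.3627]
ee_rot: [-0.031, -3.139, 0.003]
force: [-0.0, -0.5, -2.8]
width: 0.284
gripper_force: 40.0
t 7.1 pos [ 0.5863 -0.1534  0.3628] x [-1.     0.021  0.002] y [ 0.021  1.    -0.002] z [-0.003 -0.002 -1.   ] w 26.0 F [-0.5  0.4 -2.8] g 40.0 q [-0.02  0.44  0.27  1.69 -0.13  1.03  1.84]
togo [-0.0009  0.0046  0.0923] roll -0.007
```

```bash
python3 -m inch '0 0.004 0.04 -0.007 0; 0 0.004 0.08 -0.007 0; 0 0.004 0.088 -0.007 0; 0 0.004 0.09 -0.007 0; 0 0.004 0.09 -0.007 0'
python3 - <<'E'
from h import *
s=togo(Bw(.074,.152,.2705),np.pi/2+BP[2])
sd=arm.get_image("side")
cv2.imwrite("pics/s1.png",cv2.resize(sd[140:265,190:315],(600,600))[:,:,::-1])
E
```

```text
clock: 7.6
position: [0.5872, -0.1456, 0.2756]
ee_rot: [0.01, 3.141, -0.0]
force: [-0.8, 0.3, -2.7]
width: 0.28
gripper_force: 40.0
t 7.6 pos [ 0.5872 -0.1456  0.2756] x [-1.     0.006 -0.001] y [ 0.006  1.    -0.   ] z [ 0.001 -0.    -1.   ] w 25.7 F [-0.8  0.3 -2.7] g 40.0 q [-0.01  0.54  0.24  1.78 -0.16  0.84  1.87]
togo [-0.002   0.2635  0.0051] roll 0.008
```

View pics/s1.png

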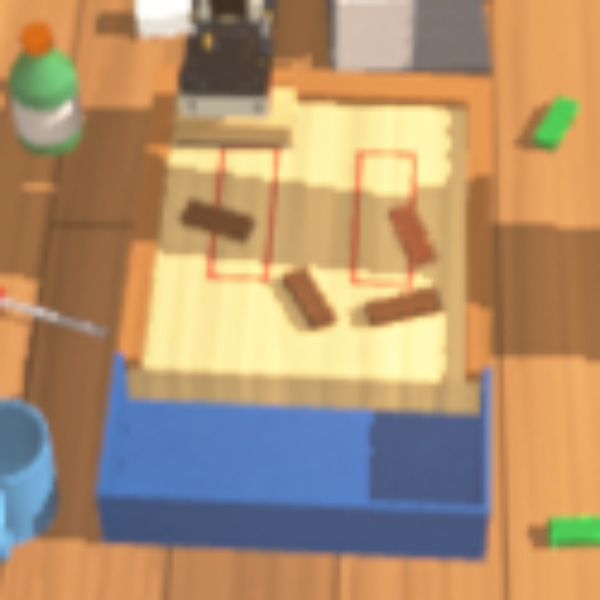

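The side view shows the scraper level at the back of the +x lane, and all four chips are in front of it or in the other lanes. Now I'll sweep.

```bash
python3 -m inch '-0.000 0 0.0045 0.008 0; -0.001 0.02 0.0045 0.008 0; -0.001 0.045 0.0045 0.008 0; -0.001 0.07 0.0045 0.008 0; -0.001 0.095 0.0045 0.008 0'; python3 -m inch '0 0.025 0 0 0; 0 0.05 0 0 0; 0 0.075 0 0 0; 0 0.1 0 0 0; 0 0.12 0 0 0'; python3 -m inch '0 0.02 0 0 0; 0 0.035 0 0 0; 0 0.05 0 0 0; 0 0.05 0 0 0; 0 0.05 0 0 0'
python3 - <<'E'
from h import *
s=togo(Bw(.074,.152,.2705),np.pi/2+BP[2])
sd=arm.get_image("side")
cv2.imwrite("pics/s2.png",cv2.resize(sd[140:265,190:315],(600,600))[:,:,::-1])
E
```

```text
clock: 8.15
position: [0.5887, -0.0499, 0.2713]
ee_rot: [0.024, 3.139, 0.0]
force: [0.4, 0.3, -3.9]
width: 0.281
gripper_force: 40.0
clock: 8.65
position: [0.5904, 0.071, 0.2713]
ee_rot: [0.022, 3.139, 0.002]
force: [0.6, -1.0, -3.1]
width: 0.282
gripper_force: 40.0
clock: 9.15
position: [0.591, 0.1188, 0.2703]
ee_rot: [0.023, 3.141, -0.001]
force: [-0.8, 0.1, -2.6]
width: 0.277
gripper_force: 40.0
t 9.15 pos [0.591  0.1188 0.2703] x [-1.     0.015 -0.   ] y [ 0.015  1.    -0.   ] z [ 0. -0. -1.] w 25.4 F [-0.8  0.1 -2.6] g 40.0 q [-0.45  0.54  0.23  1.79 -0.16  0.83  1.42]
togo [ 0.0001 -0.0008 -0.0002] roll -0.001
```

View pics/s2.png

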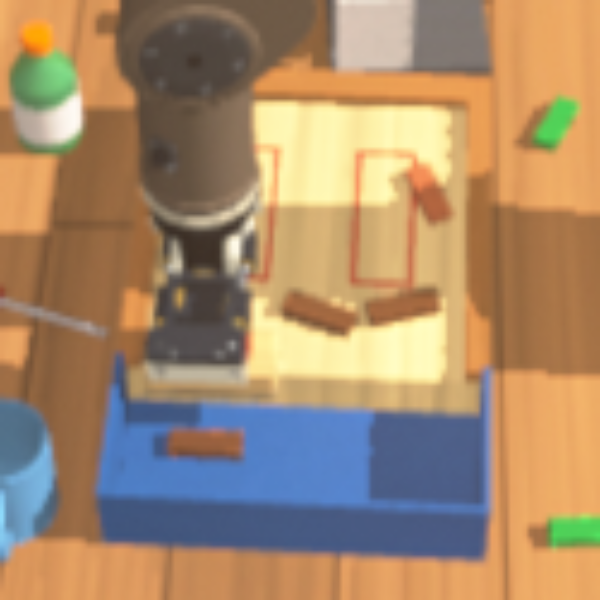

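Chip D is in the trough at (205,443). Chip A at (318,312) turned a little, and chip C was knocked back to (430,192). Middle lane next.

```bash
python3 -m inch '0 0 -0.035 0 0; 0.01 -0.04 -0.04 0 0; 0.02 -0.085 -0.04 0 0; 0.03 -0.13 -0.04 0 0; 0.04 -0.175 -0.04 0 0'; python3 -m inch '0.013 -0.045 0 0 0; 0.026 -0.09 0 0 0; 0.026 -0.09 0 0 0; 0.026 -0.09 0.03 0 0; 0.026 -0.09 0.0385 0 0'
python3 - <<'E'
from h import *
s=togo(Bw(.008,.152,.2705),np.pi/2+BP[2])
E
```

```text
clock: 9.7
position: [0.5473, -0.0582, 0.3105]
ee_rot: [0.026, 3.141, -0.001]
force: [0.9, -1.0, -2.7]
width: 0.284
gripper_force: 40.0
clock: 10.2
position: [0.5196, -0.1459, 0.27]
ee_rot: [-0.027, -3.139, -0.0]
force: [-1.2, -0.1, -3.0]
width: 0.283
gripper_force: 40.0
t 10.2 pos [ 0.5196 -0.1459  0.27  ] x [-1.     0.017  0.003] y [0.018 1.    0.   ] z [-0.003  0.    -1.   ] w 26.0 F [-1.2 -0.1 -3. ] g 40.0 q [-0.02  0.46  0.26  1.95 -0.17  0.76  1.89]
togo [-0.0006  0.2648 -0.0004] roll -0.003
```

```bash
python3 -m inch '0 0.025 0 0 0; 0 0.05 0 0 0; 0 0.075 0 0 0; 0 0.1 0 0 0; 0 0.125 0 0 0'; python3 -m inch '0 0.025 0 0 0; 0 0.045 0 0 0; 0 0.065 0 0 0; 0 0.085 0 0 0; 0 0.105 0 0 0'; python3 -m inch '0 0.02 0 0 0; 0 0.035 0 0 0; 0 0.035 0 0 0; 0 0.035 0 0 0; 0 0.035 0 0 0'
python3 - <<'E'
from h import *
s=togo(Bw(.008,.152,.2705),np.pi/2+BP[2])
sd=arm.get_image("side")
cv2.imwrite("pics/s3.png",cv2.resize(sd[140:265,190:315],(600,600))[:,:,::-1])
E
```

```text
clock: 10.7
position: [0.5227, -0.0191, 0.272]
ee_rot: [-0.024, -3.141, 0.0]
force: [0.7, 0.1, -2.3]
width: 0.276
gripper_force: 40.0
clock: 11.2
position: [0.5243, 0.0857, 0.272]
ee_rot: [-0.024, -3.141, 0.001]
force: [-1.1, -0.5, -2.3]
width: 0.28
gripper_force: 40.0
clock: 11.7
position: [0.5249, 0.119, 0.2718]
ee_rot: [-0.026, -3.141, 0.001]
force: [-0.2, -0.8, -3.2]
width: 0.283
gripper_force: 40.0
t 11.7 pos [0.5249 0.119  0.2718] x [-1.     0.016  0.   ] y [ 0.016  1.    -0.001] z [-0.    -0.001 -1.   ] w 26.0 F [-0.2 -0.8 -3.2] g 40.0 q [-0.5   0.45  0.24  1.95 -0.15  0.76  1.38]
togo [ 0.0001 -0.0001  0.0013] roll -0.002
```

View pics/s3.png

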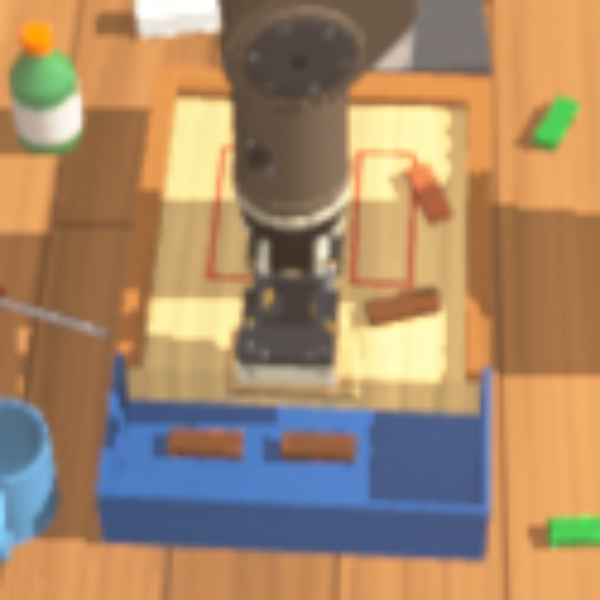

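Two chips are in the trough, and B and C remain in the −x lane.

```bash
python3 -m inch '0 0 -0.035 0 0; 0.015 -0.04 -0.04 0 0; 0.03 -0.085 -0.04 0 0; 0.045 -0.13 -0.04 0 0; 0.055 -0.175 -0.04 0 0'; python3 -m inch '0.013 -0.045 0 0 0; 0.026 -0.095 0 0 0; 0.026 -0.095 0 0 0; 0.026 -0.095 0.03 0 0; 0.026 -0.095 0.0395 0 0'; python3 -m inch '0 0.0 0 0 0; 0 0.02 0 0 0; 0 0.04 0 0 0; 0 0.06 0 0 0; 0 0.08 0 0 0'
python3 - <<'E'
from h import *
s=togo(Bw(-.073,.152,.2705),np.pi/2+BP[2])
E
```

```text
clock: 12.25
position: [0.4657, -0.0563, 0.312]
ee_rot: [-0.025, -3.141, -0.0]
force: [1.3, -0.4, -2.4]
width: 0.281
gripper_force: 40.0
clock: 12.75
position: [0.4388, -0.1493, 0.2708]
ee_rot: [-0.027, -3.139, -0.001]
force: [-0.7, 0.3, -3.4]
width: 0.28
gripper_force: 40.0
clock: 13.25
position: [0.4414, -0.0676, 0.2731]
ee_rot: [0.023, 3.141, 0.0]
force: [0.4, 1.2, -2.2]
width: 0.281
gripper_force: 40.0
t 13.25 pos [ 0.4414 -0.0676  0.2731] x [-1.     0.015 -0.001] y [0.015 1.    0.   ] z [ 0.001  0.    -1.   ] w 25.8 F [ 0.4  1.2 -2.2] g 40.0 q [-0.22  0.33  0.31  2.17 -0.16  0.67  1.76]
togo [0.0002 0.1877 0.0026] roll -0.0
```

```bash
python3 -m inch '0 0.02 0.001 0 0; 0 0.04 0.001 0 0; 0 0.06 0.001 0 0; 0 0.08 0.001 0 0; 0 0.1 0.001 0 0'; python3 -m inch '0 0.02 0 0 0; 0 0.04 0 0 0; 0 0.06 0 0 0; 0 0.075 0 0 0; 0 0.09 0 0 0'; python3 -m inch '0 0 0 0 0; 0 0 0 0 0; 0 0 -0.03 0 0; 0 0 -0.07 0 0; 0 0 -0.09 0 0'
python3 - <<'E'
from h import *
s=togo([.4082,.3727,.365],.24+np.pi/2)
sd=arm.get_image("side");t=arm.get_image("top")
cv2.imwrite("pics/s4.png",np.hstack([cv2.resize(sd[140:265,190:315],(400,400)),cv2.resize(t[135:245,180:330],(400,400))])[:,:,::-1])
E
```

```text
clock: 13.75
position: [0.4428, 0.0325, 0.2722]
ee_rot: [0.023, 3.141, 0.0]
force: [0.1, 0.2, -3.3]
width: 0.28
gripper_force: 40.0
clock: 14.25
position: [0.4441, 0.1225, 0.2722]
ee_rot: [0.022, 3.141, 0.0]
force: [-0.5, 0.5, -2.2]
width: 0.285
gripper_force: 40.0
clock: 14.75
position: [0.4444, 0.1201, 0.364]
ee_rot: [0.026, 3.139, 0.001]
force: [1.0, 0.1, -2.1]
width: 0.28
gripper_force: 40.0
t 14.75 pos [0.4444 0.1201 0.364 ] x [-1.     0.017 -0.002] y [0.017 1.    0.001] z [ 0.002  0.001 -1.   ] w 25.7 F [ 1.   0.1 -2.1] g 40.0 q [-0.64  0.21  0.31  2.03 -0.08  0.91  1.27]
togo [ 0.0404  0.252  -0.0009] roll -0.257
```

View pics/s4.png

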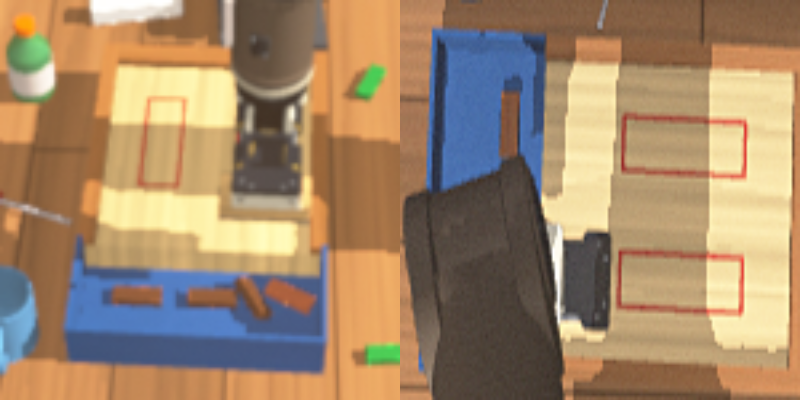

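All four chips are in the trough and the board is clear. The scraper goes back to its cradle.

```bash
python3 -m inch '0.008 0.045 0 -0.06 0; 0.016 0.09 0 -0.12 0; 0.024 0.135 0 -0.18 0; 0.032 0.18 0 -0.24 0; 0.04 0.225 0 -0.255 0'; python3 -m inch '0.006 0.026 0 0 0; 0.006 0.026 0 0 0; 0.006 0.026 0 0 0; 0.006 0.026 0 0 0; 0.006 0.026 0.03 0 0'
python3 - <<'E'
from h import *
s=togo([.4082,.3727,.226],.2352+np.pi/2)
E
```

```text
clock: 15.35
position: [0.4068, 0.3476, 0.36]
ee_rot: [0.378, -3.117, 0.002]
force: [1.1, -0.2, -3.3]
width: 0.281
gripper_force: 40.0
clock: 15.85
position: [0.3973, 0.3701, 0.3338]
ee_rot: [-0.371, 3.114, 0.006]
force: [0.4, 1.0, -3.7]
width: 0.286
gripper_force: 40.0
t 15.85 pos [0.3973 0.3701 0.3338] x [-0.972 -0.235 -0.006] y [-0.235  0.972  0.003] z [ 0.005  0.004 -1.   ] w 26.3 F [ 0.4  1.  -3.7] g 40.0 q [-0.96  0.37  0.15  1.88 -0.07  0.89  1.03]
togo [-0.0106 -0.0004  0.1079] roll 0.002
```

```bash
python3 -m inch '-0.01 0 0 0 0; -0.0105 0 0.03 0 0; -0.0105 0 0.06 0 0; -0.0105 0 0.07 0 0; -0.0105 0 0.07 0 0';  python3 - <<'E'
from h import *
s=togo([.4082,.3727,.226],.2352+np.pi/2)
E
```

```text
clock: 16.35
position: [0.406, 0.3724, 0.2606]
ee_rot: [0.374, -3.117, 0.003]
force: [0.0, -0.6, -2.6]
width: 0.281
gripper_force: 40.0
t 16.35 pos [0.406  0.3724 0.2606] x [-0.972 -0.237  0.002] y [-0.237  0.972 -0.002] z [-0.002 -0.002 -1.   ] w 25.8 F [ 0.  -0.6 -2.6] g 40.0 q [-0.94  0.48  0.13  1.92 -0.09  0.75  1.06]
togo [-0.0023 -0.0002  0.0346] roll 0.004
```

```bash
python3 -m inch '-0.002 0 0.015 0 0; -0.002 0 0.025 0 0; -0.002 0 0.031 0 0; -0.002 0 0.031 0 0; -0.002 0 0.031 0 0'; python3 -c "
from h import *
s=togo([.4082,.3727,.226],.2352+np.pi/2)"
```

```text
clock: 16.85
position: [0.4075, 0.3739, 0.2308]
ee_rot: [-0.376, 3.119, 0.001]
force: [-0.4, -0.2, -2.7]
width: 0.278
gripper_force: 40.0
t 16.85 pos [0.4075 0.3739 0.2308] x [-0.971 -0.238 -0.   ] y [-0.238  0.971  0.   ] z [ 0.  0. -1.] w 25.5 F [-0.4 -0.2 -2.7] g 40.0 q [-0.93  0.53  0.12  1.94 -0.1   0.68  1.06]
togo [-0.0004 -0.0013  0.0048] roll 0.005
```

```bash
python3 -m inch '0 -0.001 0.004 0.005 0; 0 -0.001 0.0045 0.005 0; 0 -0.001 0.0045 0.005 0.03; 0 -0.001 0.0045 0.005 0.07; 0 -0.001 0.0045 0.005 0.07'; python3 -m inch '0 0 0 0 0.07; 0 0 0 0 0.07; 0 0 0 0 0.07;0 0 -0.02 0 0.07; 0 0 -0.06 0 0.07';  python3 -m inch '0 0 -0.05 0 0.07; -0.05 0 -0.06 0 0.07; -0.1 0 -0.06 0 0.07; -0.15 0 -0.06 0 0.07; -0.18 0 -0.06 0 0.07';  python3 - <<'E'
from h import *
s=togo([.627,.370,.26],.29+np.pi/2)
t=arm.get_image("top")
im=arm.get_image("side")
print([(round(d["conf"],2),np.round(d["point"]).astype(int).tolist(),ray("top",d["point"],.015)[:2].round(3).tolist()) for d in arm.look_for("top","cleat_a")])
cv2.imwrite("pics/c1.png",np.hstack([cv2.resize(im[200:330,180:340],(400,325)),cv2.resize(t[130:260,120:280],(400,325))])[:,:,::-1])
E
```

```text
clock: 17.35
position: [0.4077, 0.373, 0.226]
ee_rot: [-0.369, 3.119, 0.001]
force: [0.2, -0.2, 0.6]
width: 0.449
gripper_force: 0.0
clock: 17.85
position: [0.4067, 0.372, 0.284]
ee_rot: [0.368, -3.116, 0.006]
force: [0.5, 1.4, 0.4]
width: 0.756
gripper_force: 0.0
clock: 18.35
position: [0.5858, 0.4144, 0.3458]
ee_rot: [-0.366, 3.118, -0.0]
force: [0.3, 0.5, -0.1]
width: 0.763
gripper_force: 0.0
t 18.35 pos [0.5858 0.4144 0.3458] x [-0.973 -0.232 -0.002] y [-0.232  0.973 -0.   ] z [ 0.002  0.    -1.   ] w 70.1 F [ 0.3  0.5 -0.1] g 0.0 q [-0.79  0.63  0.18  1.4  -0.11  1.12  1.2 ]
togo [-0.0297 -0.0527  0.0859] roll -0.056
[(0.81, [162, 159], [0.611, 0.367]), (0.78, [159, 375], [0.636, -0.345])]
```

View pics/c1.png

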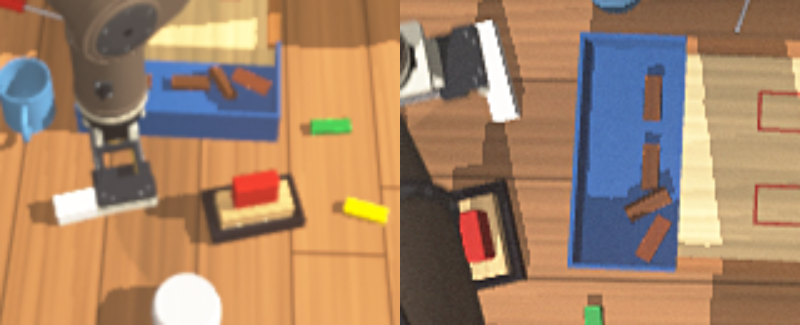

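The scraper is upright in the cradle and the four chips are in the trough. The left cleat has not moved.

```bash
python3 -m inch '-0.015 -0.027 0 -0.03 0.07; -0.03 -0.053 0 -0.056 0.07; -0.03 -0.053 0.04 -0.056 0.07; -0.03 -0.053 0.08 -0.056 0.07; -0.03 -0.053 0.086 -0.056 0.07'; python3 -m inch '0 0 0 0 0.07; 0 0 0 0 0.07; 0 0 0 0 0.07;0 0 0 0 0.07; 0 0 0.02 0 0.07';  python3 - <<'E'
from h import *
s=togo([.6273,.3702,.183],.29+np.pi/2)
E
```

```text
clock: 19.0
position: [0.6213, 0.3694, 0.2548]
ee_rot: [0.455, -3.1, 0.005]
force: [-0.5, 0.3, -0.3]
width: 0.765
gripper_force: 0.0
clock: 19.5
position: [0.6256, 0.371, 0.2438]
ee_rot: [-0.455, 3.102, 0.005]
force: [0.5, 0.1, 0.1]
width: 0.761
gripper_force: 0.0
t 19.5 pos [0.6256 0.371  0.2438] x [-0.958 -0.287 -0.007] y [-0.287  0.958  0.002] z [ 0.006  0.004 -1.   ] w 69.9 F [0.5 0.1 0.1] g 0.0 q [-0.7   0.74  0.15  1.46 -0.12  0.94  1.35]
togo [-0.001  -0.0014  0.0608] roll 0.001
```

```bash
python3 -m inch '-0.001 -0.001 0.03 0 0.07; -0.001 -0.001 0.05 0 0.07; -0.001 -0.001 0.058 0 0.07; -0.001 -0.001 0.06 0 0.07; -0.001 -0.001 0.06 0 0.07' 30; python3 -m inch '0 0 0 0 0; 0 0 0 0 0; 0 0 0 0 0;0 0 0 0 0; 0 0 0 0 0';  python3 -m inch '0 0 0 0 0; 0 0 0 0 0; 0 0 0 0 0; 0 0 0 0 0; 0 0 0 0 0' 30;  python3 - <<'E'
from h import *
s=st()
E
```

```text
clock: 20.0
position: [0.6258, 0.3698, 0.1808]
ee_rot: [-0.456, 3.107, 0.001]
force: [0.2, -0.6, -0.2]
width: 0.763
gripper_force: 0.0
clock: 20.5
position: [0.6255, 0.3695, 0.1799]
ee_rot: [-0.456, 3.108, 0.0]
force: [-0.1, 0.2, -0.6]
width: 0.377
gripper_force: 0.0
clock: 21.0
position: [0.6254, 0.3696, 0.1799]
ee_rot: [-0.456, 3.108, 0.0]
force: [-0.5, 1.4, 3.4]
width: 0.348
gripper_force: 30.0
t 21.0 pos [0.6254 0.3696 0.1799] x [-0.958 -0.287 -0.   ] y [-0.287  0.958  0.   ] z [ 0.  0. -1.] w 31.9 F [-0.5  1.4  3.4] g 30.0 q [-0.69  0.81  0.14  1.49 -0.13  0.84  1.36]
```

```bash
python3 -m inch '0 0 -0.05 0 0; 0 0 -0.1 0 0; 0 0 -0.13 0 0; 0 0 -0.15 0 0; 0 0 -0.15 0 0'
python3 - <<'E'
from h import *
s=togo(Bw(.06,-.02,.33),BP[2])
E
```

```text
clock: 21.5
position: [0.6263, 0.3697, 0.3333]
ee_rot: [-0.455, 3.103, 0.004]
force: [0.3, -0.2, -0.5]
width: 0.345
gripper_force: 30.0
t 21.5 pos [0.6263 0.3697 0.3333] x [-0.958 -0.287 -0.006] y [-0.287  0.958  0.002] z [ 0.005  0.003 -1.   ] w 31.6 F [ 0.3 -0.2 -0.5] g 30.0 q [-0.7   0.66  0.16  1.38 -0.11  1.11  1.34]
togo [ 0.1712 -0.3909  0.0018] roll -1.266
```

```bash
python3 -m inch '0.018 -0.042 0 0 0; 0.036 -0.084 0 0 0; 0.054 -0.126 0 0 0; 0.072 -0.168 0 0 0; 0.09 -0.21 0 0 0'; python3 -m inch '0.018 -0.042 0 -0.12 0; 0.036 -0.084 0 -0.24 0; 0.054 -0.126 0 -0.36 0; 0.072 -0.168 0 -0.48 0; 0.081 -0.181 0 -0.6 0';python3 -m inch '0 0 0 -0.13 0; 0 0 0 -0.26 0; 0 0 0 -0.39 0; 0 0 0 -0.52 0; 0 0 0 -0.66 0'
python3 - <<'E'
from h import *
s=togo(Bw(.06,-.02,.25),BP[2])
E
```

```text
clock: 22.0
position: [0.5986, 0.1406, 0.3281]
ee_rot: [0.456, -3.106, 0.001]
force: [0.8, -0.3, -0.1]
width: 0.343
gripper_force: 30.0
clock: 22.5
position: [0.5725, -0.0602, 0.3283]
ee_rot: [1.35, -2.833, 0.002]
force: [-0.4, -0.1, -1.3]
width: 0.352
gripper_force: 30.0
clock: 23.0
position: [0.573, -0.053, 0.3266]
ee_rot: [2.142, -2.29, -0.007]
force: [-0.4, -0.2, -3.3]
width: 0.345
gripper_force: 30.0
t 23.0 pos [ 0.573  -0.053   0.3266] x [-0.067 -0.998  0.001] y [-0.998  0.067  0.007] z [-0.007 -0.001 -1.   ] w 31.6 F [-0.4 -0.2 -3.3] g 30.0 q [ 0.46  0.52 -0.66  1.75  0.37  1.01  2.74]
togo [ 0.0007 -0.0021  0.0766] roll -0.053
```

Joint 7 has reached its limit turning this way, so I'll go round the other way (a half turn gives the same placing).

```bash
python3 -m inch '0 0 0 0.14 0; 0 0 0 0.28 0; 0 0 0 0.42 0; 0 0 0 0.56 0; 0 0 0 0.7 0';  python3 -m inch '0 0 0 0.14 0; 0 0 0 0.28 0; 0 0 0 0.42 0; 0 0 0 0.56 0; 0 0 0 0.7 0'; python3 -m inch '0 0 0 0.14 0; 0 0 0 0.28 0; 0 0 0 0.42 0; 0 0 0 0.56 0; 0 0 0 0.7 0';python3 - <<'E'
from h import *
s=togo(Bw(.06,-.02,.25),BP[2])
E
```

```text
clock: 23.5
position: [0.5729, -0.0537, 0.3258]
ee_rot: [1.209, -2.89, -0.005]
force: [0.3, 1.3, -1.0]
width: 0.346
gripper_force: 30.0
clock: 24.0
position: [0.573, -0.0535, 0.3258]
ee_rot: [0.145, -3.129, 0.0]
force: [-0.8, 0.1, -0.4]
width: 0.344
gripper_force: 30.0
clock: 24.5
position: [0.573, -0.0535, 0.3258]
ee_rot: [-0.937, -2.99, 0.006]
force: [0.1, -0.5, -1.1]
width: 0.346
gripper_force: 30.0
t 24.5 pos [ 0.573  -0.0535  0.3258] x [-0.821  0.571  0.007] y [ 0.571  0.821 -0.006] z [-0.009 -0.001 -1.   ] w 31.8 F [ 0.1 -0.5 -1.1] g 30.0 q [ 0.1   0.44 -0.14  1.78  0.07  0.94  0.89]
togo [-0.0019  0.001   0.0758] roll 0.978
```

```bash
python3 -m inch '0 0 0 0.14 0; 0 0 0 0.28 0; 0 0 0 0.42 0; 0 0 0 0.56 0; 0 0 0 0.7 0';  python3 -m inch '0 0 0 0.14 0; 0 0 0.03 0.277 0; 0 0 0.06 0.277 0; 0 0 0.07 0.277 0; 0 0 0.07 0.277 0'
python3 - <<'E'
from h import *
s=togo(Bw(.06,-.02,.231),BP[2])
E
```

```text
clock: 25.0
position: [0.573, -0.0535, 0.3259]
ee_rot: [-1.906, -2.489, 0.01]
force: [-1.3, 0.0, -0.5]
width: 0.347
gripper_force: 30.0
clock: 25.5
position: [0.5721, -0.0535, 0.2553]
ee_rot: [-2.224, -2.208, 0.014]
force: [-1.0, -0.5, -0.8]
width: 0.349
gripper_force: 30.0
t 25.5 pos [ 0.5721 -0.0535  0.2553] x [ 0.007  1.    -0.001] y [ 1.    -0.007 -0.012] z [-0.012 -0.001 -1.   ] w 32.1 F [-1.  -0.5 -0.8] g 30.0 q [-0.06  0.52  0.08  1.86 -0.06  0.78  0.05]
togo [-0.0003  0.0026  0.0243] roll 0.007
```

```bash
python3 -m inch '0 0.0025 0.01 0.007 0; 0 0.0025 0.018 0.007 0; 0 0.0025 0.022 0.007 0; 0 0.0025 0.0235 0.007 0; 0 0.0025 0.0235 0.007 0'; python3 -m inch '0 0 0 0 0.036; 0 0 0 0 0.045; 0 0 0 0 0.06; 0 0 0 0 0.06; 0 0 0 0 0.06'; python3 -m inch '0 0 -0.02 0 0.06; 0 0 -0.06 0 0.06; 0 0 -0.10 0 0.06; 0 0 -0.14 0 0.06; 0 0 -0.14 0 0.06'
python3 - <<'E'
from h import *
im=arm.get_image("top")
print([(round(d["conf"],2),ray("top",d["point"],.015)[:2].round(3).tolist()) for d in arm.look_for("top","cleat_a")])
s=togo([.6309,-.3423,.33],.1935+np.pi/2)
t=arm.get_image("side")
cv2.imwrite("pics/c2.png",np.hstack([cv2.resize(im[130:255,230:410],(432,300)),cv2.resize(t[110:235,170:320],(360,300))])[:,:,::-1])
E
```

```text
clock: 26.0
position: [0.5754, -0.0536, 0.234]
ee_rot: [-2.235, -2.202, 0.009]
force: [-0.3, 0.2, -1.5]
width: 0.346
gripper_force: 30.0
clock: 26.5
position: [0.5754, -0.0536, 0.2341]
ee_rot: [-2.235, -2.202, 0.009]
force: [-0.0, -0.4, 0.4]
width: 0.645
gripper_force: 0.0
clock: 27.0
position: [0.5778, -0.0537, 0.3796]
ee_rot: [2.236, 2.203, 0.002]
force: [0.7, 0.6, -0.0]
width: 0.656
gripper_force: 0.0
[(0.72, [0.639, -0.334]), (0.53, [0.497, 0.549]), (0.42, [0.768, -0.19])]
t 27.1 pos [ 0.5764 -0.0534  0.3748] x [ 0.015  1.    -0.001] y [ 1.    -0.015 -0.005] z [-0.005 -0.001 -1.   ] w 60.1 F [ 0.1  0.2 -0.2] g 0.0 q [-0.08  0.39  0.11  1.73 -0.05  1.03  0.03]
togo [-0.288   0.059   0.0448] roll 1.363
```

View pics/c2.png

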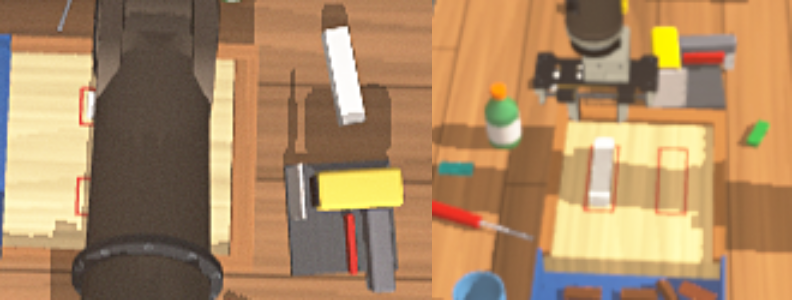

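The cleat lies inside the far outline (side view, about (600,172)). Next I'll refit the second cleat and refine the scanner pose.

Run:
```python
from h import *
mk={}
for n,rc,p in(("top",(160,374),0),("side",(140,232),0)):
    img=arm.get_image(n)
    m=((img.min(2)>140)&(img.max(2).astype(int)-img.min(2)<50)).astype(np.uint8)
    lab=cv2.connectedComponents(m)[1];l=lab[rc];print(n,l,(lab==l).sum())
    if l and n=="top": mk[n]=(lab==l).astype(np.float32)
print(fit(mk,CLEAT,[.6309,-.3423,.19]))
im=cv2.imread("pics/top0.png");b,g,r=[im[:,:,i].astype(int) for i in range(3)]
# scanner: dark base/grip/trigger in world coords
def comp(m,rc):
    l=cv2.connectedComponents(m.astype(np.uint8))[1];m=l==l[rc];ys,xs=np.nonzero(m);return np.c_[ys,xs]
rd=comp((r-g>60)&(r-b>60),(235,377)); W=np.array([ray("top",p,.081)[:2] for p in rd]); print("trigger",len(W),W.min(0),W.max(0),W.mean(0), cv2.minAreaRect(W.astype(np.float32)*1000))
yl=comp((r-b>90)&(abs(r-g)<60),(205,385)); W=np.array([ray("top",p,.092)[:2] for p in yl]); print("yellow",len(W),cv2.minAreaRect(W.astype(np.float32)*1000))
gm=comp((abs(r-b)<25)&(r>80)&(r<135),(240,389)); W=np.array([ray("top",p,.084)[:2] for p in gm]); print("grip",len(W),cv2.minAreaRect(W.astype(np.float32)*1000), im[240,389])
```

```text
top 14 416
side 0 190143
(array([ 0.62917391, -0.33762447,  0.19387662]), np.float64(0.15988373756408691))
trigger 94 [ 0.36077185 -0.3401093 ] [ 0.43784963 -0.32780473] [ 0.39781793 -0.33431707] ((399.2549133300781, -333.840087890625), (77.2828598022461, 11.823957443237305), 4.333414554595947)
yellow 561 ((470.0690612792969, -342.0006408691406), (50.12482833862305, 110.00797271728516), 3.588268995285034)
grip 161262 ((532.1551513671875, 33.41314697265625), (1215.8529052734375, 1594.0875244140625), 0.6545330882072449) [136 134 141]
```

```bash
python3 -m inch '-0.044 0.009 0 0 0.07; -0.088 0.018 0 0 0.07; -0.132 0.027 0 0 0.07; -0.176 0.036 0 0 0.07; -0.22 0.045 0 0 0.07'; python3 -m inch '-0.03 0.006 0 0.14 0.07; -0.066 0.014 0 0.28 0.07; -0.066 0.014 0 0.42 0.07; -0.066 0.014 0 0.56 0.07; -0.066 0.014 0 0.7 0.07'; python3 -m inch '0 0 0 0.14 0.07; 0 0 0 0.28 0.07; 0 0 0 0.42 0.07; 0 0 0 0.56 0.07; 0 0 0 0.663 0.07'
python3 - <<'E'
from h import *
s=togo([.630,-.340,.183],.1935+np.pi/2)
E
```

```text
clock: 27.75
position: [0.618, -0.2757, 0.3721]
ee_rot: [-2.233, -2.201, 0.011]
force: [0.5, -0.0, -0.7]
width: 0.761
gripper_force: 0.0
clock: 28.25
position: [0.6308, -0.3406, 0.3716]
ee_rot: [-2.859, -1.293, 0.014]
force: [-0.5, 1.1, 0.1]
width: 0.765
gripper_force: 0.0
clock: 28.75
position: [0.631, -0.34, 0.3719]
ee_rot: [-3.127, -0.294, 0.015]
force: [-0.6, 0.2, 0.3]
width: 0.761
gripper_force: 0.0
t 28.75 pos [ 0.631  -0.34    0.3719] x [ 0.982  0.186 -0.01 ] y [ 0.186 -0.983 -0.002] z [-0.01 -0.   -1.  ] w 69.9 F [-0.6  0.2  0.3] g 0.0 q [ 0.13  0.65  0.51  1.38 -0.31  1.2  -0.72]
togo [9.000e-04 1.000e-04 1.889e-01] roll -0.006
```

```bash
python3 -m inch '0 0 0.045 0 0.07; 0 0 0.09 0 0.07; 0 0 0.13 0 0.07; 0 0 0.15 0 0.07; 0 0 0.16 0 0.07';  python3 -m inch '0 0 0.015 0 0.07; 0 0 0.025 0 0.07; 0 0 0.028 0 0.07; 0 0 0.028 0 0.07; 0 0 0.028 0 0.07'; python3 -m inch '0 0 0 0 0; 0 0 0 0 0; 0 0 0 0 0;0 0 0 0 0; 0 0 0 0 0' 30;  python3 -m inch '0 0 0 0 0; 0 0 0 0 0; 0 0 0 0 0; 0 0 0 0 0; 0 0 0 0 0' 30;  python3 - <<'E'
from h import *
s=st()
E
```

```text
clock: 29.25
position: [0.6287, -0.3396, 0.2095]
ee_rot: [-3.124, -0.302, 0.02]
force: [-0.1, -0.4, 0.2]
width: 0.77
gripper_force: 0.0
clock: 29.75
position: [0.6301, -0.3407, 0.1868]
ee_rot: [3.126, 0.303, -0.009]
force: [-0.3, 0.4, 0.2]
width: 0.761
gripper_force: 0.0
clock: 30.25
position: [0.6298, -0.3404, 0.186]
ee_rot: [3.127, 0.303, -0.011]
force: [-0.9, 1.4, 1.5]
width: 0.376
gripper_force: 0.6
clock: 30.75
position: [0.6298, -0.3403, 0.1859]
ee_rot: [3.127, 0.303, -0.011]
force: [-1.0, 2.8, 2.9]
width: 0.345
gripper_force: 30.0
t 30.75 pos [ 0.6298 -0.3403  0.1859] x [ 0.981  0.192 -0.007] y [ 0.192 -0.981 -0.001] z [-0.007 -0.001 -1.   ] w 31.7 F [-1.   2.8  2.9] g 30.0 q [ 0.17  0.83  0.42  1.54 -0.4   0.87 -0.64]
```

```bash
python3 -m inch '0 0 -0.04 0 0; 0 0 -0.09 0 0; 0 0 -0.13 0 0; 0 0 -0.17 0 0; 0 0 -0.17 0 0'
python3 - <<'E'
from h import *
s=togo(Bw(-.06,-.02,.355),BP[2])
E
```

```text
clock: 31.25
position: [0.6319, -0.3419, 0.3625]
ee_rot: [3.121, 0.301, 0.002]
force: [0.8, -0.6, -0.6]
width: 0.348
gripper_force: 30.0
t 31.25 pos [ 0.6319 -0.3419  0.3625] x [0.982 0.191 0.001] y [ 0.191 -0.981  0.007] z [ 0.002 -0.006 -1.   ] w 31.9 F [ 0.8 -0.6 -0.6] g 30.0 q [ 0.13  0.65  0.5   1.39 -0.32  1.17 -0.71]
togo [-0.1188 -0.3184  0.0054] roll -1.364
```

```bash
python3 -m inch '-0.016 -0.043 0 0 0; -0.032 -0.086 0 0 0; -0.048 -0.129 0 0 0; -0.064 -0.172 0 0 0; -0.08 -0.215 0 0 0'; python3 -m inch '-0.016 -0.043 0 -0.13 0; -0.032 -0.086 0 -0.26 0; -0.039 -0.103 0 -0.39 0; -0.039 -0.103 0 -0.52 0; -0.039 -0.103 0 -0.65 0'; python3 -m inch '0 0 0 -0.14 0; 0 0 0 -0.28 0; 0 0 0 -0.42 0; 0 0 0 -0.56 0; 0 0 0 -0.71 0'
python3 - <<'E'
from h import *
s=togo(Bw(-.06,-.02,.237),BP[2])
E
```

```text
clock: 31.75
position: [0.5099, -0.1433, 0.3558]
ee_rot: [3.126, 0.303, -0.012]
force: [-0.3, 1.0, -1.3]
width: 0.348
gripper_force: 30.0
clock: 32.25
position: [0.4527, -0.0503, 0.3565]
ee_rot: [-2.86, -1.295, 0.01]
force: [-0.0, -0.1, -1.2]
width: 0.346
gripper_force: 30.0
clock: 32.75
position: [0.453, -0.0512, 0.3562]
ee_rot: [-2.232, -2.205, 0.01]
force: [-0.2, 0.7, -0.9]
width: 0.349
gripper_force: 30.0
t 32.75 pos [ 0.453  -0.0512  0.3562] x [ 0.012  1.    -0.001] y [ 1.    -0.012 -0.007] z [-0.007 -0.001 -1.   ] w 32.1 F [-0.2  0.7 -0.9] g 30.0 q [-0.22  0.21  0.26  2.05 -0.07  0.9   0.06]
togo [-0.0008  0.0023  0.1192] roll 0.002
```

```bash
python3 -m inch '-0.001 0.001 0.03 0 0; -0.001 0.002 0.06 0 0; -0.001 0.002 0.09 0 0; -0.001 0.002 0.1 0 0; -0.001 0.002 0.1 0 0';  python3 - <<'E'
from h import *
s=togo(Bw(-.06,-.02,.237),BP[2])
E
```

```text
clock: 33.25
position: [0.4539, -0.0523, 0.2556]
ee_rot: [-2.237, -2.197, 0.013]
force: [-0.3, 0.4, -1.0]
width: 0.348
gripper_force: 30.0
t 33.25 pos [ 0.4539 -0.0523  0.2556] x [ 0.018  1.    -0.002] y [ 1.    -0.018 -0.01 ] z [-0.01  -0.001 -1.   ] w 31.9 F [-0.3  0.4 -1. ] g 30.0 q [-0.18  0.37  0.22  2.15 -0.13  0.64  0.12]
togo [0.0002 0.0007 0.0186] roll -0.004
```

```bash
python3 -m inch '0 0 0.01 0 0; 0 0 0.016 0 0; 0 0 0.0185 0 0; 0 0 0.02 0 0; 0 0 0.02 0 0'; python3 -m inch '0 0 0 0 0.036; 0 0 0 0 0.045; 0 0 0 0 0.06; 0 0 0 0 0.06; 0 0 0 0 0.06'; python3 -m inch '0 0 -0.02 0 0.06; 0 0 -0.06 0 0.06; 0 0 -0.10 0 0.09; 0 0 -0.14 0 0.09; 0 0 -0.14 0 0.09'
python3 - <<'E'
from h import *
s=togo([.3915,-.3625,.36],.068+np.pi/2)
E
```

```text
clock: 33.75
position: [0.4544, -0.0522, 0.2369]
ee_rot: [-2.238, -2.199, 0.009]
force: [0.2, -0.5, 0.1]
width: 0.348
gripper_force: 30.0
clock: 34.25
position: [0.4544, -0.0522, 0.2368]
ee_rot: [-2.238, -2.199, 0.009]
force: [0.0, -0.1, 1.0]
width: 0.643
gripper_force: 0.0
clock: 34.75
position: [0.4567, -0.0524, 0.3815]
ee_rot: [2.24, 2.2, 0.001]
force: [0.7, 0.2, -0.0]
width: 0.866
gripper_force: 0.0
t 34.75 pos [ 0.4567 -0.0524  0.3815] x [ 0.018  1.    -0.   ] y [ 1.    -0.018  0.002] z [ 0.002 -0.001 -1.   ] w 79.5 F [ 0.7  0.2 -0. ] g 0.0 q [-0.23  0.19  0.27  2.01 -0.06  0.95  0.05]
togo [-0.3113 -0.0596  0.0216] roll 1.485
```

```bash
python3 -m inch '-0.044 -0.008 0 0 0.0918; -0.088 -0.016 0 0 0.0918; -0.132 -0.024 0 0 0.0918; -0.176 -0.032 0 0 0.0918; -0.22 -0.04 0 0 0.0918'; python3 -m inch '-0.03 -0.006 0 0.14 0.0918; -0.06 -0.012 0 0.28 0.0918; -0.091 -0.02 0 0.42 0.0918; -0.091 -0.02 0 0.56 0.0918; -0.091 -0.02 0 0.7 0.0918'; python3 -m inch '0 0 0 0.14 0.0918; 0 0 0 0.28 0.0918; 0 0 0 0.42 0.0918; 0 0 0 0.56 0.0918; 0 0 0 0.7 0.0918';python3 -m inch '0 0 0 0.085 0.0918; 0 0 0 0.085 0.0918; 0 0 0 0.085 0.0918; 0 0 0 0.085 0.0918; 0 0 0 0.085 0.0918'
python3 - <<'E'
from h import *
s=togo([.3915,-.3625,.229],.068+np.pi/2)
im=arm.get_image("top");t=arm.get_image("side")
cv2.imwrite("pics/e1.png",np.hstack([cv2.resize(im[130:260,230:420],(438,300)),cv2.resize(t[100:230,170:320],(346,300))])[:,:,::-1])
b,g,r=[t[:,:,i].astype(int) for i in (2,1,0)]
p=np.array([[0,29,81],[0,-27,84],[-31,29,81],[48,24,81],[-55,-27,84],[-55,3,84]])/1000;c,sn=np.cos(.068),np.sin(.068)
print(proj("side",p@np.array([[c,-sn,0],[sn,c,0],[0,0,1]]).T+[.391,-.3575,0]).round(1).tolist())
E
```

```text
clock: 35.25
position: [0.4106, -0.2728, 0.377]
ee_rot: [-2.238, -2.199, 0.009]
force: [1.3, -0.2, 0.5]
width: 1.001
gripper_force: 0.0
clock: 35.75
position: [0.389, -0.3629, 0.377]
ee_rot: [-2.864, -1.287, 0.012]
force: [-0.3, 0.1, 0.4]
width: 1.001
gripper_force: 0.0
clock: 36.25
position: [0.3897, -0.3617, 0.3771]
ee_rot: [3.133, 0.231, -0.012]
force: [-1.1, -0.2, -0.9]
width: 1.001
gripper_force: 0.0
clock: 36.75
position: [0.3897, -0.3619, 0.3775]
ee_rot: [3.139, 0.109, -0.011]
force: [-0.6, 0.4, -0.2]
width: 0.998
gripper_force: 0.0
t 36.75 pos [ 0.3897 -0.3619  0.3775] x [ 0.998  0.069 -0.007] y [ 0.069 -0.998  0.   ] z [-0.007 -0.001 -1.   ] w 91.6 F [-0.6  0.4 -0.2] g 0.0 q [ 0.06  0.37  0.79  1.88 -0.3   1.02 -0.52]
togo [0.0028 0.0006 0.1485] roll 0.001
[[285.7, 133.4], [284.7, 124.4], [292.7, 133.3], [274.8, 133.0], [296.9, 124.1], [297.6, 128.6]]
```

View pics/e1.png

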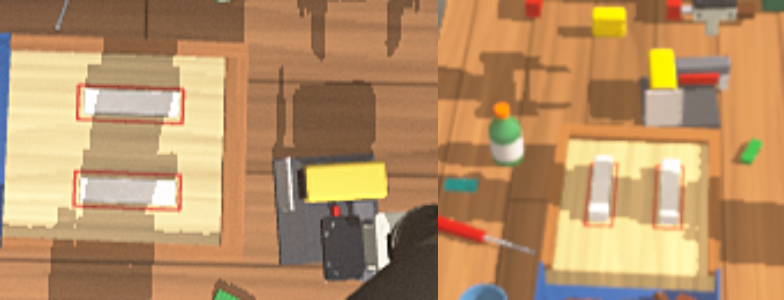

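Both cleats lie inside their outlines. The predicted scanner points match the side view (trigger near (279,134)), so I'll lower over the grip and trigger.

```bash
python3 -m inch '0.001 0.001 0.04 0 0.0918; 0.002 0.001 0.08 0 0.0918; 0.002 0.001 0.11 0 0.0918; 0.002 0.001 0.12 0 0.0918; 0.002 0.001 0.12 0 0.0918';  python3 -m inch '0 0 0.01 0 0.0918; 0 0 0.018 0 0.0918; 0 0 0.026 0 0.0918; 0 0 0.026 0 0.0918; 0 0 0.026 0 0.0918'
python3 - <<'E'
from h import *
s=togo([.3915,-.3625,.229],.068+np.pi/2)
E
```

```text
clock: 37.35
position: [0.3907, -0.3628, 0.2568]
ee_rot: [-3.139, -0.107, 0.014]
force: [0.3, -0.1, 0.4]
width: 1.004
gripper_force: 0.0
clock: 37.85
position: [0.3908, -0.363, 0.2316]
ee_rot: [3.139, 0.107, -0.011]
force: [0.2, -0.2, -0.5]
width: 1.001
gripper_force: 0.0
t 37.85 pos [ 0.3908 -0.363   0.2316] x [ 0.998  0.068 -0.007] y [ 0.068 -0.998  0.001] z [-0.007 -0.001 -1.   ] w 91.9 F [ 0.2 -0.2 -0.5] g 0.0 q [ 0.19  0.57  0.64  2.01 -0.5   0.72 -0.36]
togo [ 0.0007 -0.0004  0.0026] roll -0.0
```

Close on the trigger with 30 N.

```bash
python3 -m inch '0 0 0 0 0.06; 0 0 0 0 0.05; 0 0 0 0 0.04; 0 0 0 0 0.03; 0 0 0 0 0.03' 30;  python3 -m inch '0 0 0 0 0.02; 0 0 0 0 0.02; 0 0 0 0 0.02; 0 0 0 0 0.02; 0 0 0 0 0.02'; python3 -m inch '0 0 0 0 0.02; 0 0 0 0 0.02; 0 0 0 0 0.02; 0 0 0 0 0.02; 0 0 0 0 0.02'
```

```text
clock: 38.35
position: [0.3908, -0.3621, 0.2314]
ee_rot: [-3.138, -0.107, 0.012]
force: [-1.1, 6.4, 5.0]
width: 0.611
gripper_force: 3.1
clock: 38.85
position: [0.3908, -0.3652, 0.2316]
ee_rot: [3.133, 0.104, -0.01]
force: [1.7, -12.6, -12.7]
width: 0.471
gripper_force: 28.8
clock: 39.35
position: [0.3908, -0.3652, 0.2316]
ee_rot: [3.133, 0.105, -0.01]
force: [1.4, -11.5, -12.7]
width: 0.47
gripper_force: 28.8
```

```bash
python3 -m inch '0 0.0015 0 0 0.02; 0 0.0025 0 0 0.02; 0 0.0025 0 0 0.02; 0 0.0025 0 0 0.02; 0 0.0025 0 0 0.02' 40; python3 -m inch '0 0 0 0 0.02; 0 0 0 0 0.02; 0 0 0 0 0.02; 0 0 0 0 0.02; 0 0 0 0 0.02'
python3 - <<'E'
from h import *
st()
E
```

```text
clock: 39.85
position: [0.3909, -0.366, 0.2316]
ee_rot: [3.137, 0.106, -0.011]
force: [0.2, -5.7, -4.5]
width: 0.462
gripper_force: 38.0
clock: 40.35
position: [0.3909, -0.366, 0.2316]
ee_rot: [3.137, 0.106, -0.011]
force: [-0.4, -5.6, -4.1]
width: 0.466
gripper_force: 38.0
t 40.35 pos [ 0.3909 -0.366   0.2316] x [ 0.998  0.068 -0.007] y [ 0.068 -0.998  0.002] z [-0.007 -0.003 -1.   ] w 42.8 F [-0.4 -5.6 -4.1] g 38.0 q [ 0.2   0.57  0.64  2.01 -0.5   0.72 -0.35]
```

The width stays at 43 mm under 38 N, so the trigger is at its stop and has been held well over 0.5 s. Now I'll release, retreat and check.

```bash
python3 -m inch '0 0 0 0 0.06; 0 0 0 0 0.0918; 0 0 0 0 0.0918; 0 0 0 0 0.0918; 0 0 0 0 0.0918'; python3 -m inch '0 0 0 0 0.0918; 0 0 0 0 0.0918; 0 0 -0.03 0 0.0918; 0 0 -0.07 0 0.0918; 0 0 -0.11 0 0.0918'; python3 -m inch '0 0 -0.04 0 0.0918; 0 0.03 -0.06 0 0.0918; 0 0.06 -0.06 0 0.0918; 0 0.09 -0.06 0 0.0918; 0 0.12 -0.06 0 0.0918'
python3 - <<'E'
from h import *
st()
im=arm.get_image("top");t=arm.get_image("side")
cv2.imwrite("pics/f1.png",np.hstack([cv2.resize(im[75:275,130:420],(435,300)),cv2.resize(t[100:310,160:330],(243,300))])[:,:,::-1])
E
```

```text
clock: 40.85
position: [0.3912, -0.3652, 0.2316]
ee_rot: [3.139, 0.107, -0.011]
force: [0.6, -0.1, 1.3]
width: 0.851
gripper_force: 0.0
clock: 41.35
position: [0.3914, -0.3653, 0.3425]
ee_rot: [3.139, 0.106, -0.013]
force: [1.3, 0.1, 0.5]
width: 1.002
gripper_force: 0.0
clock: 41.85
position: [0.4005, -0.486, 0.4018]
ee_rot: [3.139, 0.108, -0.01]
force: [0.8, 0.5, 0.6]
width: 1.0
gripper_force: 0.0
t 41.85 pos [ 0.4005 -0.486   0.4018] x [ 0.998  0.068 -0.006] y [ 0.068 -0.998  0.001] z [-0.006 -0.001 -1.   ] w 91.8 F [0.8 0.5 0.6] g 0.0 q [ 0.3   0.52  0.77  1.61 -0.38  1.17 -0.35]
```

View pics/f1.png

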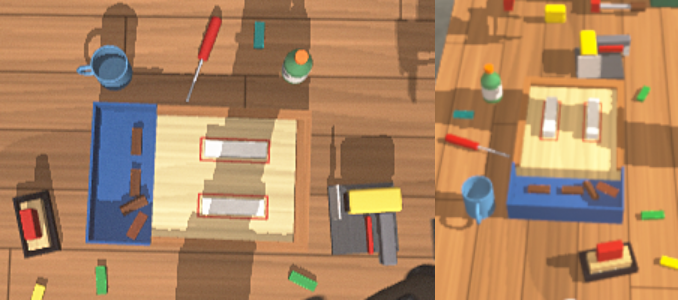

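The final view shows:
- four chips in the trough
- scraper upright in its cradle
- both cleats inside their outlines
- trigger sprung back, other things untouched

Handing in.

```bash
python3 -c "
from cell import arm
print(arm.sign_off())"
```

```text
the job is handed in; nothing more can be done
None
```

I handed the job in at about 42 s: the four chips I found went into the trough with the scraper, the scraper is upright in its cradle, both cleats lie inside their outlines, and the trigger was squeezed to its stop for over half a second and released; no verdict came back.

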